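# Fill the free stirrer plate and select it

## Task

One of the three plates of the magnetic stirrer is empty. Stand the spare stoppered bottle upright on the middle of that plate, setting it down gently, and then turn the pointer knob on the sloped front so that it points at the mark of that same plate. Keep the bottle upright on the way, and leave the two bottles on the stirrer and the beaker and flask beside it where they are.

Things in the scene. Friction and masses are not known exactly. Their poses are not given: they have to be found in the camera images.
- stirrer: white three-place magnetic stirrer, fixed: 200 mm deep (x), 320 wide (y), deck 77 high, three round plates in a row on it. Origin: centre of its underside; x from its front to its back, y to its left seen from the front, z up. Its front panel slopes up at 30 degrees to the deck: the panel's normal leans 30 degrees from vertical to the front. Two plates carry a bottle; the empty one varies.
- plate_left (a point): centre of the top face of the left plate (seen from the stirrer's sloped front): white round plate, 80 mm across, 6 mm above the deck, 83 mm above the desk; plates at 100 mm pitch, 48 mm behind the stirrer's origin. Axes as the stirrer's.
- plate_mid (a point): centre of the top face of the middle plate (seen from the stirrer's sloped front): white round plate, 80 mm across, 6 mm above the deck, 83 mm above the desk; plates at 100 mm pitch, 48 mm behind the stirrer's origin. Axes as the stirrer's.
- plate_right (a point): centre of the top face of the right plate (seen from the stirrer's sloped front): white round plate, 80 mm across, 6 mm above the deck, 83 mm above the desk; plates at 100 mm pitch, 48 mm behind the stirrer's origin. Axes as the stirrer's.
- selector (a joint): angle (rad) of the black pointer knob. 0: pointer straight up the slope, at the middle plate's mark; grows clockwise as seen facing the panel. Marks: -0.5 left plate, 0 middle, +0.5 right; each is a black tick beyond the pointer's tip with a line to its plate. Stops -0.8 and 1.3; starts clockwise past the right mark. Light friction (0.06 N m), no clicks, stays where left.
- selector_grip (a point): point on the knob's axis, 30 mm above the panel, to grip at; turns with the knob. z: the panel's normal, outward; x: along the panel where the pointer points. Grip bar 13 mm wide (y), 52 long (x, centred), from 5 to 43 mm above the panel, over a flat skirt 56 across and 6 high. A low nose at the pointer end reaches 41 mm from the axis; white line along nose and bar top.
- spare_bottle: stoppered glass bottle, 56 mm diameter, 123 mm tall, about 0.22 kg. Origin: centre of its underside, z up. The round glass stopper (32 mm wide, the top 25 mm) is fixed to it and can be gripped to carry it. It stands alone on the desk, left of the stirrer.
- bottle_a: stoppered glass bottle, 56 mm diameter, 123 mm tall, about 0.22 kg. Origin: centre of its underside, z up. The round glass stopper (32 mm wide, the top 25 mm) is fixed to it and can be gripped to carry it. It already stands on one of the three plates.
- bottle_b: stoppered glass bottle, 56 mm diameter, 123 mm tall, about 0.22 kg. Origin: centre of its underside, z up. The round glass stopper (32 mm wide, the top 25 mm) is fixed to it and can be gripped to carry it. It already stands on another of the three plates.
- beaker: bystander: white plastic beaker, 74x83x99 mm, on the desk; origin centre of its underside.
- flask: bystander: conical glass flask, 65 mm diameter, 107 mm tall, on the desk; origin centre of its underside.
There are look-alikes about, which are no part of the job. Leave any orange look-alike of the spare_bottle alone. What is shaped like the bottle_a but orange is not meant.

How it is judged:
By the outcome, as a careful person would: the job done as asked, in the order asked, and still so for the second after the job is handed in, with the robot touching nothing.
It also fails if it takes over 56 s, if anything falls off the work surface, if the arm or the gripper's body presses on something with over 40 N, if the wrist force passes 120 N, or if a joint passes its speed limit or range.

## Robot

A 6-joint arm with a two-finger parallel gripper is mounted at the origin on a cart in front of the work surface, level with it; the furniture and walls round the work are solid. World frame = base frame: x ahead of the robot, y to its left, z up, the work surface at z = 0. Lengths are in m, angles in rad, forces in N, time in s.
With the tool pointing down it reaches from about 0.35 to 0.975 m from the base axis. Payload 4.9 kg.
Tool frame: the origin (TCP) lies at the very end of the fingers, on their centre line; the grasp point (between the pads) lies bot.hold_point_z behind it (bot.hold_point_z is the distance from the TCP to the grasp point, in m); z points along the fingers, y is the line along which they close (so a half turn about z gives the same grasp; the last joint's range is limited). The gripper opens to 85 mm and grips with 20 to 120 N. Pads are 22 mm wide; open, the fingers measure 114 mm over their backs; the gripper's body (76 mm by 85 mm) begins 54 mm behind the grasp point. The pads swing forward as they close: fully open they stand 13 mm farther back than shut.
Start: joints at [-1.45, 0.053, 1.613, -0, 1.476, -0.119], TCP at [0.148, -0.607, 0.231] pointing down, gripper open.
Joint ranges: [-3.01, 3.01], [-1.01, 2.22], [0.06, 2.58], [-1.02, 4.17], [0.09, 2.62], [-3.14, 3.14]. Speed limits (rad/s): [2.57, 2.57, 3.14, 3.14, 3.14, 3.14].

## Interface

Orientations are given as a 3x3 rotation matrix whose columns are the frame's x, y, z axes.
In Python, from rig import bot, cams, spotter gives the robot as it stands.
- The arm moves only by the tool servo_tool, never from a script. Its argument "commands" is a list of rows, each a list of 5 numbers: the shift along the world's x, y, z in m, then the turn about the world's z in rad, then the finger opening in m, from 0 to 0.0854. In form: [[tx, ty, tz, yaw, claw], ...]. A call has 1 to 12 rows; each row is the pose to reach, as a shift and turn from the pose commanded when the call began; what a row does not reach only later rows make up. A row lasts 1/10 s, in which the tool goes at most 50 mm and 8.59 degrees, less where a joint would pass 70% of its speed; a pose out of reach is approached as far as the arm can. A call with a gripper value outside its range is refused whole. The fingers move at their own pace and stop on an object; "squeeze" is the grip in N (left out, the last holds). Time passes only in rows, so rows that repeat a pose let the fingers close. It gives the time, the measured TCP pose, the force, the opening and the grip force at its end, in the units of the state.
- bot.get_obs(): the state, without advancing time (a new reading comes with each control period).
- cams.capture(name): name is "scene" or "top" or "wrist"; returns a dict with "frame" (480x640x3 uint8, red, green, blue), "mtx" (3x3 intrinsics, pixels), "rvec" (rotation vector, rad) and "tvec" (3), from world to camera coordinates, as OpenCV has them. Camera axes: x right, y down, z forward; pixel columns grow to the right and rows downward; lengths in m; the calibration is good to about 2 mm. The wrist camera is an equidistant fisheye: a pixel r from the principal point sees the ray r / f radians off the axis. A picture is of the moment at which its call begins. There is no depth.
- bot.sign_off(): hands the job in; it is judged then, once.
Trained networks look in a picture, given as the dict that the camera call returned (one of the last four; its "shot" number tells which), for a name from the list of things; names that differ only in an ending like _2 or _b are one class to them, and where a whole thing is asked for, a point or a joint stands for the part that bears it (a point fixed in the world has none). Each returns a list of dicts, best first, with "p" (0 to 1); they miss things now and then, are a little off and sometimes report something else, mostly with a low value. They report only what shows in the picture. A call takes as long as a camera call. They do not tell look-alikes from the thing itself.
- spotter.find_in(label, picture): "at" ([x, y, z] in m, in world coordinates, good to about 4 mm: the middle of the surface that is visible of it).
- spotter.silhouettes(label, picture): "pixels" (480x640 bool, what is visible of it).
- spotter.place_of(label, picture): "at" ([x, y, z] in m, in world coordinates, good to about 4 mm: a listed point, or the origin of a listed thing).
The state is a dict: "time_s": time; "joint_positions": joint angles; "qvel": joint speeds; "effort": joint torques, N m; "tool_pos": TCP position; "tcp_rot": TCP orientation; "wrist_force": force on the tool from outside, world axes, zero at the start; "wrist_torque": the same for the moment, N m; "opening": finger opening in m; "gripper_force": force on a finger pad.
Only numpy, scipy, OpenCV 4.12 (cv2) and the standard library are available. Lean on these libraries where they do the work, as an engineer would, in place of code of your own. Each camera call takes 0.05 s, during which the arm holds its last target. There are 200 camera calls.

## Working session

There is one attempt and no reset: what is moved stays moved. The work goes in short steps, Python scripts to look and compute and a tool call to move; the robot and the scene stay as the last step left them, time stands still between calls to the robot, and variables do not carry over. Pictures are saved under pics/ and viewed, at most 10 in all, crops included, and the job is handed in when it is done.

Besides the shell and the picture viewer there is one more tool, called after "Request:" by a JSON object that holds its "name" and its "arguments", one argument or row to a line. servo_tool: Moves the arm, as the interface text tells. Its arguments: {"type":"object","properties":{"commands":{"type":"array","items":{"type":"array","items":{"type":"number"}}},"squeeze":{"type":"number"}},"required":["commands"]}

```bash
mkdir -p pics; cat > h.py <<'E'
import numpy as np, cv2
from rig import bot, cams, spotter
def save(p,n): cv2.imwrite('pics/'+n+'.png',cv2.cvtColor(p['frame'],cv2.COLOR_RGB2BGR))
def look(label,p,f='place_of'):
    for d in getattr(spotter,f)(label,p)[:4]: print(p.get('shot'),label,f,round(d['p'],2),np.round(d['at'],4))
def proj(p,X):
    return cv2.projectPoints(np.array(X,float).reshape(-1,1,3),p['rvec'],p['tvec'],p['mtx'],None)[0][:,0]
E
python3 - <<'E'
from h import *
for n in ('scene','top'):
    p=cams.capture(n); save(p,n+'1')
    for l in ('stirrer','plate_left','plate_mid','plate_right','spare_bottle','selector_grip','beaker','flask'): look(l,p)
o=bot.get_obs(); print(o['time_s'],np.round(o['tcp_rot'],3),bot.hold_point_z)
E
```

```text
1 stirrer place_of 0.24 [0.7026 0.2657 0.0026]
1 plate_left place_of 0.85 [ 0.6591 -0.1629  0.082 ]
1 plate_right place_of 0.72 [ 0.4577 -0.1715  0.0798]
1 spare_bottle place_of 0.72 [0.4342 0.2612 0.0009]
1 selector_grip place_of 0.79 [ 0.5521 -0.0416  0.0745]
1 beaker place_of 0.93 [0.7031 0.268  0.0027]
1 beaker place_of 0.56 [ 0.5566 -0.17    0.0817]
1 flask place_of 0.67 [ 0.7744  0.1555 -0.0028]
2 stirrer place_of 0.78 [ 0.5554 -0.1221  0.0025]
2 plate_left place_of 0.82 [ 0.6577 -0.1618  0.0803]
2 plate_mid place_of 0.7 [ 0.5551 -0.1676  0.0784]
2 plate_right place_of 0.98 [ 0.4598 -0.1719  0.0833]
2 plate_right place_of 0.57 [ 0.577   0.2545 -0.0019]
2 spare_bottle place_of 0.76 [0.4366 0.2615 0.004 ]
2 spare_bottle place_of 0.74 [0.5749 0.2534 0.0014]
2 selector_grip place_of 0.72 [ 0.5496 -0.0485  0.0694]
2 beaker place_of 0.66 [ 0.7064  0.2644 -0.0011]
2 flask place_of 0.66 [ 0.7776  0.1545 -0.0035]
0.9 [[ 0.971  0.238 -0.   ]
 [ 0.238 -0.971 -0.   ]
 [-0.     0.    -1.   ]] 0.0187
```

View pics/scene1.png

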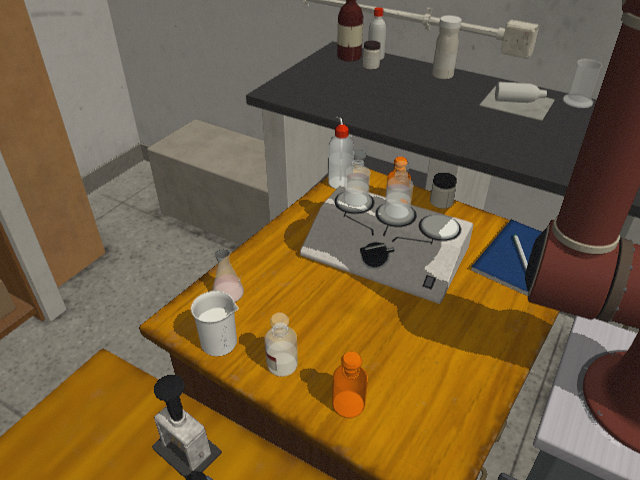

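View pics/top1.png

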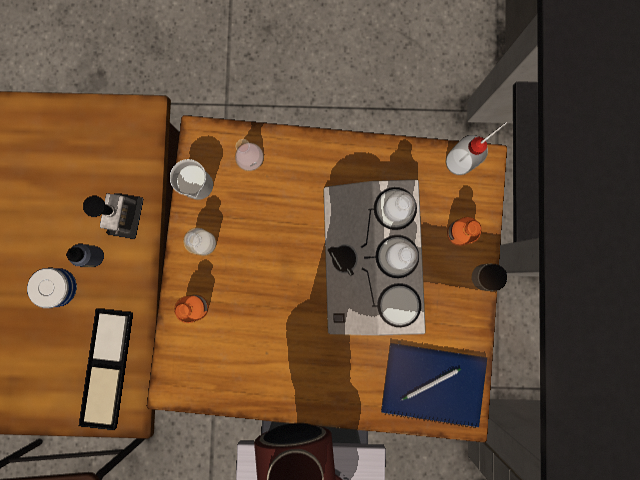

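The spare clear bottle is near top pixel (200,241), with its orange look-alike at (190,309). The empty plate is the right one at (399,305), world about (0.459, -0.172), and the stirrer's front faces +y. The knob at (342,259) points past the right mark. I'm moving to above the spare bottle.

Request:
{"name": "servo_tool", "arguments": {
  "commands": [
    [0.252,0.207,0.12,-0.19,0.0854],
    [0.252,0.207,0.12,-0.19,0.0854],
    [0.252,0.207,0.12,-0.19,0.0854],
    [0.252,0.207,0.12,-0.19,0.0854],
    [0.252,0.207,0.12,-0.19,0.0854],
    [0.252,0.207,0.12,-0.19,0.0854],
    [0.352,0.607,0.12,-0.19,0.0854],
    [0.352,0.607,0.12,-0.19,0.0854],
    [0.352,0.607,0.12,-0.19,0.0854],
    [0.352,0.607,0.12,-0.19,0.0854],
    [0.352,0.607,0.12,-0.19,0.0854],
    [0.352,0.607,0.12,-0.19,0.0854]
  ]
}}

```text
time_s: 2.1
tool_pos: [0.4559, -0.1404, 0.3463]
tcp_rot: [[0.999, 0.049, 0.001], [0.049, -0.999, -0.0], [0.001, 0.0, -1.0]]
wrist_force: [0.0, 0.5, 0.2]
opening: 0.0852
gripper_force: 0.0
```

```bash
python3 - <<'E'
from h import *
p=cams.capture('wrist'); save(p,'w1')
for l in ('plate_left','plate_mid','plate_right','selector_grip','stirrer'): look(l,p)
o=bot.get_obs(); print(o['time_s'],o['tool_pos'],p['tvec'],p['rvec'],p['mtx'])
E
```

```text
3 plate_left place_of 0.43 [ 0.5547 -0.1758  0.0823]
3 selector_grip place_of 0.69 [ 0.5512 -0.0461  0.0658]
3 stirrer place_of 0.69 [ 5.529e-01 -1.212e-01  3.000e-04]
2.4 [ 0.45557759 -0.14309583  0.34576482] [-0.16474583  0.36864749  0.60686109] [-2.12758976  2.02377368  0.26909838] [[371.64829954   0.         321.42095734]
 [  0.         371.64829954 244.72572907]
 [  0.           0.           1.        ]]
```

View pics/w1.png

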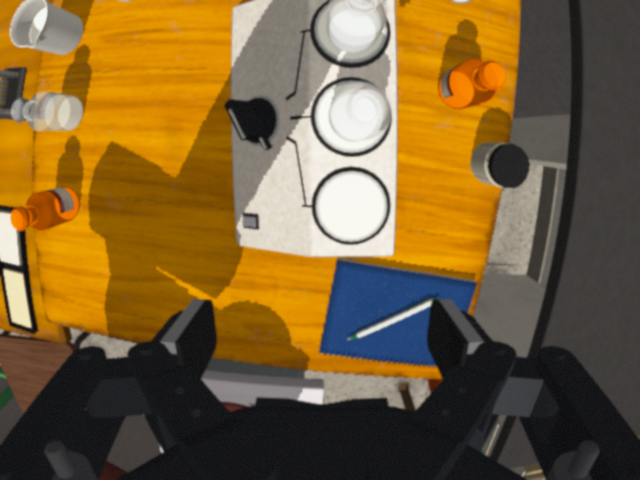

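The empty right plate shows at wrist pixel (351,206), inside a black ring. The knob sits at (255,122) with its nose to the lower right at (268,145). Next I fit the plate centre by ellipse.

```bash
cat >> h.py <<'E'
def ray(p,uv):
    K=p['mtx']; R=cv2.Rodrigues(np.array(p['rvec']))[0]; C=-R.T@np.array(p['tvec']).ravel()
    d=(np.array(uv,float)-K[:2,2])/[K[0,0],K[1,1]]
    return R,C,d
def back(p,uv,z,fish):
    R,C,d=ray(p,uv)
    if fish:
        r=np.hypot(*d)+1e-12; c=np.array([*(d/r*np.sin(r)),np.cos(r)])
    else: c=np.array([*d,1.])
    w=R.T@c; return C+w*(z-C[2])/w[2]
E
python3 - <<'E'
from h import *
from scipy.optimize import least_squares
for n,seed,fish in (('wrist',(351,206),1),('top',(399,305),0)):
    p=cams.capture(n); g=cv2.cvtColor(p['frame'],cv2.COLOR_RGB2GRAY)
    m=np.zeros((482,642),np.uint8)
    f=g.copy(); cv2.floodFill(f,m,seed,0,60,60,cv2.FLOODFILL_FIXED_RANGE|cv2.FLOODFILL_MASK_ONLY|(255<<8))
    c=max(cv2.findContours(m[1:-1,1:-1],0,1)[0],key=cv2.contourArea)[:,0]
    X=np.array([back(p,u,.083,fish)[:2] for u in c])
    s=least_squares(lambda q:np.hypot(*(X-q[:2]).T)-q[2],[*X.mean(0),.04],loss='soft_l1',f_scale=.001)
    print(n,len(c),np.round(s.x,4),np.abs(s.fun).mean(), X.min(0),X.max(0))
    if n=='top':
        cv2.imwrite('pics/knob.png',cv2.resize(cv2.cvtColor(p['frame'][160:350,310:440],cv2.COLOR_RGB2BGR),None,fx=3,fy=3,interpolation=2))
E
```

```text
wrist 193 [ 0.4577 -0.175   0.038 ] 0.0002749175522487619 [ 0.41958542 -0.21341756] [ 0.49626368 -0.13647791]
top 2469 [ 0.6209 -0.0024  0.6695] 0.08229817455997324 [ 0.09397735 -0.6754689 ] [1.11862412 0.6906267 ]
```

Request:
{"name": "servo_tool", "arguments": {
  "commands": [
    [0.05,0.19,0.0,0,0.0854],
    [0.05,0.19,0.0,0,0.0854],
    [0.05,0.19,0.0,0,0.0854],
    [0.05,0.19,0.0,0,0.0854],
    [0.06,0.395,-0.07,0,0.0854],
    [0.06,0.395,-0.07,0,0.0854],
    [0.06,0.395,-0.07,0,0.0854],
    [0.06,0.395,-0.07,0,0.0854],
    [0.06,0.395,-0.07,0,0.0854],
    [0.06,0.395,-0.07,0,0.0854],
    [0.06,0.395,-0.07,0,0.0854]
  ]
}}

```text
time_s: 3.6
tool_pos: [0.5164, 0.2512, 0.2761]
tcp_rot: [[0.999, 0.048, 0.0], [0.048, -0.999, -0.001], [0.0, 0.001, -1.0]]
wrist_force: [-0.3, -1.0, 0.4]
opening: 0.0855
gripper_force: 0.0
```

```bash
python3 - <<'E'
from h import *
p=cams.capture('wrist'); save(p,'w2'); look('spare_bottle',p); look('spare_bottle',p,'find_in')
q=cams.capture('top'); look('spare_bottle',q)
o=bot.get_obs(); print(o['time_s'],o['tool_pos'])
# stopper-top pixels predicted for wrist
E
```

```text
6 spare_bottle place_of 0.77 [0.4402 0.2601 0.0013]
6 spare_bottle place_of 0.57 [ 0.5793  0.2501 -0.002 ]
6 spare_bottle find_in 0.67 [0.5812 0.2538 0.0791]
6 spare_bottle find_in 0.56 [0.45   0.2586 0.08  ]
7 spare_bottle place_of 0.85 [0.4389 0.2616 0.0055]
7 spare_bottle place_of 0.77 [0.5777 0.2514 0.0006]
3.85 [0.51638283 0.25140305 0.27687194]
```

View pics/w2.png

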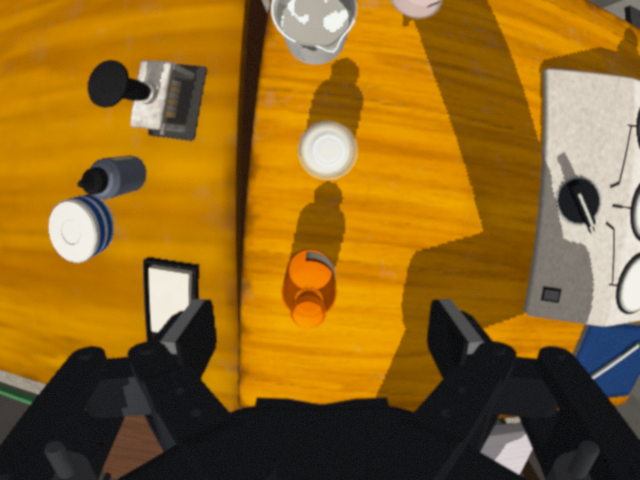

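View pics/knob.png

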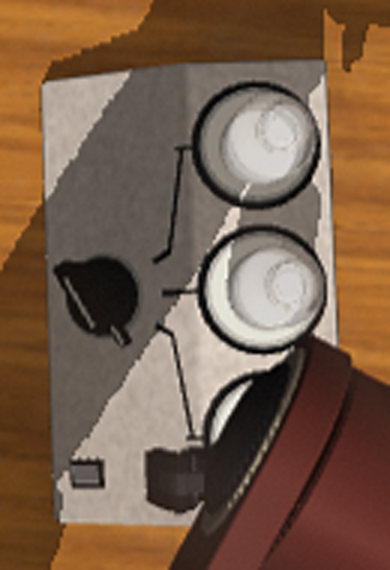

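The bottle's stopper and body centre lie at wrist pixel (329,151), and the orange one is below at (310,285). The knob's white line runs from (575,193) to its nose at (594,230).

```bash
python3 - <<'E'
from h import *
p=cams.capture('wrist')
for u,z in (((330,152),.123),((329,151),.06)): print(back(p,u,z,1))
a=back(p,(594,230),.06,1);b=back(p,(575,193),.085,1);print(a,b)
E
```

```text
[0.57871834 0.24626996 0.123     ]
[0.57873359 0.24576726 0.06      ]
[ 0.52004561 -0.08198655  0.06      ] [ 0.5627661  -0.01988934  0.085     ]
```

Request:
{"name": "servo_tool", "arguments": {
  "commands": [
    [0.062,-0.002,-0.05,0,0.0854],
    [0.062,-0.002,-0.05,0,0.0854],
    [0.062,-0.002,-0.1,0,0.07],
    [0.062,-0.002,-0.14,0,0.07],
    [0.062,-0.002,-0.165,0,0.07],
    [0.062,-0.002,-0.178,0,0.07],
    [0.062,-0.002,-0.178,0,0.06],
    [0.062,-0.002,-0.178,0,0.04],
    [0.062,-0.002,-0.178,0,0.02],
    [0.062,-0.002,-0.178,0,0.01],
    [0.062,-0.002,-0.178,0,0.01],
    [0.062,-0.002,-0.178,0,0.01]
  ],
  "squeeze": 40
}}

```text
time_s: 5.1
tool_pos: [0.5796, 0.251, 0.101]
tcp_rot: [[0.999, 0.05, 0.005], [0.05, -0.999, 0.001], [0.005, -0.001, -1.0]]
wrist_force: [0.2, 0.3, 6.2]
opening: 0.0292
gripper_force: 39.3
```

Request:
{"name": "servo_tool", "arguments": {
  "commands": [
    [0,0,0.01,0,0.01],
    [0,0,0.03,0,0.01],
    [0,0,0.06,0,0.01],
    [0,0,0.1,0,0.01],
    [0,0,0.14,0,0.01],
    [0,0,0.17,0,0.01],
    [0,0,0.18,0,0.01],
    [0,0,0.18,0,0.01],
    [0,0,0.18,0,0.01]
  ]
}}

```text
time_s: 6.0
tool_pos: [0.5768, 0.2504, 0.2754]
tcp_rot: [[0.999, 0.05, -0.003], [0.05, -0.999, -0.001], [-0.003, 0.001, -1.0]]
wrist_force: [-0.2, -0.3, -2.9]
opening: 0.0296
gripper_force: 39.8
```

```bash
python3 - <<'E'
from h import *
p=cams.capture('scene'); save(p,'s2')
q=proj(p,[bot.get_obs()['tool_pos']])[0].astype(int); print(q)
x,y=max(q[0]-100,0),max(q[1]-80,0)
cv2.imwrite('pics/s2c.png',cv2.resize(cv2.cvtColor(p['frame'][y:y+200,x:x+200],cv2.COLOR_RGB2BGR),None,fx=2.5,fy=2.5))
o=bot.get_obs(); print(o['time_s'],o['tool_pos'],o['wrist_force'],o['wrist_torque'],o['opening'])
E
```

```text
[274 248]
6.05 [0.57658535 0.25030025 0.27462238] [-0.24337906  0.08915202 -2.47513358] [2.34924076e-03 9.71579025e-05 5.64664394e-03] 0.02968518953283173
```

View pics/s2c.png

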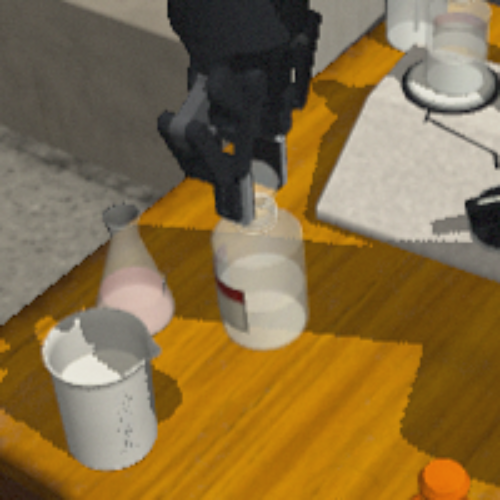

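Request:
{"name": "servo_tool", "arguments": {
  "commands": [
    [-0.003,-0.01,0,0,0.01],
    [-0.011,-0.04,0,0,0.01],
    [-0.022,-0.08,0,0,0.01],
    [-0.034,-0.12,0,0,0.01],
    [-0.046,-0.165,0,0,0.01],
    [-0.059,-0.21,0,0,0.01],
    [-0.071,-0.255,0,0,0.01],
    [-0.084,-0.3,0,0,0.01],
    [-0.097,-0.345,0,0,0.01],
    [-0.107,-0.385,0,0,0.01],
    [-0.115,-0.41,0,0,0.01],
    [-0.1185,-0.424,0,0,0.01]
  ],
  "squeeze": 50
}}

```text
time_s: 7.25
tool_pos: [0.4575, -0.1752, 0.2763]
tcp_rot: [[0.999, 0.047, -0.002], [0.047, -0.999, 0.001], [-0.002, -0.001, -1.0]]
wrist_force: [0.4, -0.7, -1.5]
opening: 0.0293
gripper_force: 49.8
```

Request:
{"name": "servo_tool", "arguments": {
  "commands": [
    [0,0,-0.02,0,0.01],
    [0,0,-0.04,0,0.01],
    [0,0,-0.055,0,0.01],
    [0,0,-0.06,0,0.01],
    [0,0,-0.06,0,0.01],
    [0,0,-0.06,0,0.01]
  ]
}}

```text
time_s: 7.85
tool_pos: [0.4597, -0.1733, 0.2186]
tcp_rot: [[0.999, 0.05, 0.001], [0.05, -0.999, -0.0], [0.001, 0.001, -1.0]]
wrist_force: [0.1, -0.3, -1.4]
opening: 0.0294
gripper_force: 49.8
```

```bash
python3 - <<'E'
from h import *
p=cams.capture('scene'); save(p,'s3')
look('spare_bottle',p); look('plate_right',p); look('selector_grip',p)
o=bot.get_obs(); print(o['time_s'],o['tool_pos'],o['wrist_force'],o['wrist_torque'],o['opening'])
cv2.imwrite('pics/s3c.png',cv2.resize(cv2.cvtColor(p['frame'][130:310,290:490],cv2.COLOR_RGB2BGR),None,fx=3,fy=3))
E
```

```text
10 spare_bottle place_of 0.75 [ 0.4601 -0.1726  0.1182]
10 spare_bottle place_of 0.65 [0.4349 0.2592 0.0019]
10 plate_right place_of 0.64 [ 0.4562 -0.1708  0.0807]
10 selector_grip place_of 0.61 [ 0.5487 -0.0402  0.072 ]
8.05 [ 0.45980291 -0.17352478  0.21896794] [ 0.41916914  0.21796546 -2.22306493] [ 0.04963047 -0.03553375 -0.02956365] 0.02951415701883974
```

View pics/s3c.png

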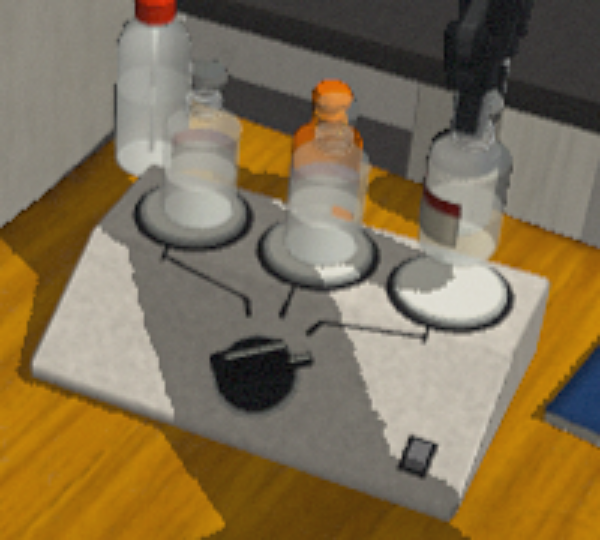

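Request:
{"name": "servo_tool", "arguments": {
  "commands": [
    [-0.002,0,-0.01,0,0.01],
    [-0.002,0,-0.018,0,0.01],
    [-0.002,0,-0.024,0,0.01],
    [-0.002,0,-0.027,0,0.01],
    [-0.002,0,-0.029,0,0.01],
    [-0.002,0,-0.031,0,0.01],
    [-0.002,0,-0.032,0,0.01],
    [-0.002,0,-0.032,0,0.01],
    [-0.002,0,-0.032,0,0.01]
  ]
}}

```text
time_s: 8.95
tool_pos: [0.4574, -0.1734, 0.1861]
tcp_rot: [[0.999, 0.05, 0.0], [0.05, -0.999, -0.0], [0.0, 0.0, -1.0]]
wrist_force: [0.1, -1.1, -2.3]
opening: 0.0291
gripper_force: 49.8
```

Request:
{"name": "servo_tool", "arguments": {
  "commands": [
    [0,0,-0.001,0,0.01],
    [0,0,-0.001,0,0.01],
    [0,0,-0.002,0,0.01],
    [0,0,-0.002,0,0.01],
    [0,0,-0.003,0,0.01],
    [0,0,-0.003,0,0.01]
  ]
}}

```text
time_s: 9.55
tool_pos: [0.4578, -0.1737, 0.184]
tcp_rot: [[0.999, 0.05, 0.002], [0.05, -0.999, -0.001], [0.001, 0.001, -1.0]]
wrist_force: [-0.9, 0.2, 4.4]
opening: 0.0291
gripper_force: 50.3
```

Request:
{"name": "servo_tool", "arguments": {
  "commands": [
    [0,0,0,0,0.032],
    [0,0,0,0,0.04],
    [0,0,0,0,0.05],
    [0,0,0,0,0.06],
    [0,0,0,0,0.07],
    [0,0,0,0,0.07],
    [0,0,0.02,0,0.07],
    [0,0,0.05,0,0.07],
    [0,0,0.09,0,0.07],
    [0,0,0.12,0,0.07],
    [0,0,0.12,0,0.07]
  ]
}}

```text
time_s: 10.65
tool_pos: [0.4593, -0.1744, 0.309]
tcp_rot: [[0.999, 0.05, 0.009], [0.05, -0.999, -0.005], [0.009, 0.005, -1.0]]
wrist_force: [0.2, 0.0, 1.3]
opening: 0.0698
gripper_force: 0.0
```

Request:
{"name": "servo_tool", "arguments": {
  "commands": [
    [0,0.04,0,0,0.0],
    [0,0.09,0,0,0.0],
    [0,0.14,0,0,0.0],
    [0,0.18,0,0,0.0],
    [0,0.18,0,0,0.0],
    [0,0.18,0,0,0.0]
  ],
  "squeeze": 20
}}

```text
time_s: 11.25
tool_pos: [0.457, 0.0072, 0.3019]
tcp_rot: [[0.999, 0.052, -0.001], [0.052, -0.999, -0.0], [-0.001, 0.0, -1.0]]
wrist_force: [-0.3, -0.3, -0.2]
opening: -0.0001
gripper_force: 0.0
```

```bash
python3 - <<'E'
from h import *
p=cams.capture('scene'); save(p,'s4')
look('spare_bottle',p); look('selector_grip',p)
w=cams.capture('wrist'); save(w,'w4'); look('spare_bottle',w);look('selector_grip',w)
o=bot.get_obs(); print(o['time_s'],o['tool_pos'],o['opening'])
a=cv2.resize(p['frame'][130:310,290:490],None,fx=2,fy=2)
q=np.zeros((480,800,3),np.uint8); q[:360,:400]=a
R,C=ray(w,(0,0))[:2]; G=[.55,-.044,.07]
c=R@(np.array(G)-C); th=np.arctan2(np.hypot(*c[:2]),c[2]); uv=w['mtx'][:2,2]+371.6*th*c[:2]/np.hypot(*c[:2]); print(uv)
x,y=(np.clip(uv-[66,66],0,[507,347])).astype(int); print(x,y)
q[:399,401:800]=cv2.resize(w['frame'][y:y+133,x:x+133],None,fx=3,fy=3)
cv2.imwrite('pics/c4.png',q[...,::-1])
E
```

```text
11 spare_bottle place_of 0.96 [ 0.4566 -0.1724  0.0857]
11 spare_bottle place_of 0.77 [0.435  0.2602 0.0036]
12 spare_bottle place_of 0.8 [ 0.4564 -0.1746  0.0816]
12 spare_bottle place_of 0.79 [0.4405 0.2628 0.0034]
12 selector_grip place_of 0.82 [ 0.5516 -0.0448  0.0687]
11.55 [0.45733246 0.0055933  0.30265475] 0.00033769713203205546
[374.06268989 123.10163753]
308 57
```

View pics/c4.png

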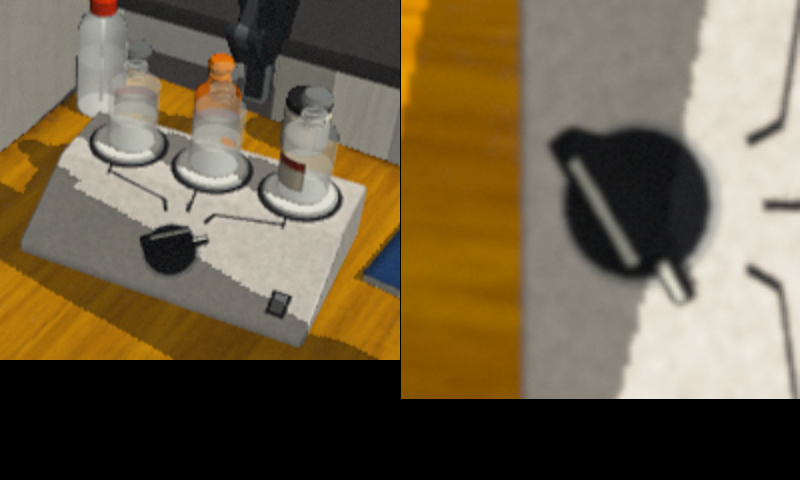

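The spare bottle stands centred on the right plate. The knob's white bar line runs from crop (573,163) to (633,263) with the nose at (685,300), and the ticks are at (748,140), (765,205) and (748,270). Working out the knob geometry from these.

```bash
cat >> h.py <<'E'
ex=np.array([.0475,-.9989,0]);ey=np.array([.9989,.0475,0]);ez=np.array([0,0,1.])
n=-.5*ex+.8660254*ez;u=.8660254*ex+.5*ez;r=-ey
G=np.array([.5506,-.0442,.0701]);B=G-.03*n
def panel(p,uv,h):  # fisheye pixel -> (right, up) on panel at height h
    R,C,d=ray(p,uv); q=np.hypot(*d); c=R.T@np.array([*(d/q*np.sin(q)),np.cos(q)])
    X=C+c*((B+h*n-C)@n)/(c@n)-B; return np.array([X@r,X@u])*1e3
def fpix(p,X):
    R,C,_=ray(p,(0,0)); c=R@(X-C); s=np.hypot(*c[:2]); return p['mtx'][:2,2]+p['mtx'][0,0]*np.arctan2(s,c[2])*c[:2]/s
def knob(th,a,b,h): # along pointer a, across b, height h (mm) -> world
    x=u*np.cos(th)+r*np.sin(th); y=u*np.sin(th)-r*np.cos(th)
    return B+(a*x+b*y+h*n)/1e3
E
python3 - <<'E'
from h import *
w=cams.capture('wrist'); f=lambda x,y:(308+(x-401)/3,57+y/3)
for nm,h,P in (('ticks',0,[(748,140),(765,205),(748,270)]),('bar',43,[(573,163),(633,263)]),('skirt',6,[(565,203),(709,203),(637,130)])):
    print(nm,*[np.round(panel(w,f(*p),h),1) for p in P])
a,b=[panel(w,f(*p),43) for p in [(573,163),(633,263)]]; d=b-a; print('theta',np.arctan2(d[0],d[1]))
print('B',B,'n',n,'u',u)
E
```

```text
ticks [-22.8  43.2] [-0.1 49.5] [22.8 43.9]
bar [ 4358.5 18508.3] [  253.4 15847. ]
skirt [ 375.3 2608.9] [ 380.8 1798. ] [ 768.7 2196.4]
theta -2.145960874988498
B [ 0.5513125  -0.0591835   0.04411924] n [-0.02375    0.49945    0.8660254] u [ 0.04113621 -0.86507277  0.5       ]
```

```bash
sed -i 's/def panel(p,uv,h):.*/def panel(p,uv,h):\n    h=h\/1e3/; s/^G=np.array.*/&\nB=B+.0012*u/' h.py; python3 - <<'E'
from h import *
w=cams.capture('wrist'); f=lambda x,y:(308+(x-401)/3,57+y/3)
for nm,h,P in (('ticks',0,[(748,140),(765,205),(748,270)]),('bar',43,[(573,163),(633,263)]),('skirt',6,[(709,203)]),('nose',8,[(665,265),(685,300)])):
    print(nm,*[np.round(panel(w,f(*p),h),1) for p in P])
a,b=[panel(w,f(*p),43) for p in [(573,163),(633,263)]]; d=b-a; th=np.arctan2(d[0],d[1]);print('theta',th)
for t in (th,.5):
  for a,b,h in ((0,0,43),(26,0,43),(26,-6.5,43),(26,6.5,43),(-26,6.5,43),(-26,-6.5,43),(26,-6.5,15),(-26,6.5,15)): print(round(t,2),a,b,h,np.round(knob(t,a,b,h),4))
E
grep -n "^B=\|^G=" h.py
```

```text
ticks [-22.9  41.8] [-0.2 48.1] [22.7 42.5]
bar [-10.5  -5.5] [22.1 15.6]
skirt [ 0.  29.7]
nose [22.2 14.7] [34.2 22.3]
theta 0.9954469771145511
1.0 0 0 43 [ 0.5503 -0.0387  0.082 ]
1.0 26 0 43 [ 0.5291 -0.052   0.089 ]
1.0 26 -6.5 43 [ 0.5254 -0.0475  0.0863]
1.0 26 6.5 43 [ 0.5329 -0.0566  0.0918]
1.0 -26 6.5 43 [ 0.5753 -0.03    0.0776]
1.0 -26 -6.5 43 [ 0.5678 -0.0209  0.0722]
1.0 26 -6.5 15 [ 0.526  -0.0615  0.0621]
1.0 -26 6.5 15 [ 0.576  -0.044   0.0534]
0.5 0 0 43 [ 0.5503 -0.0387  0.082 ]
0.5 26 0 43 [ 0.5388 -0.0591  0.0934]
0.5 26 -6.5 43 [ 0.533  -0.0567  0.0918]
0.5 26 6.5 43 [ 0.5447 -0.0615  0.0949]
0.5 -26 6.5 43 [ 0.5677 -0.0208  0.0721]
0.5 -26 -6.5 43 [ 0.556 -0.016  0.069]
0.5 26 -6.5 15 [ 0.5337 -0.0706  0.0676]
0.5 -26 6.5 15 [ 0.5683 -0.0348  0.0479]
20:G=np.array([.5506,-.0442,.0701]);B=G-.03*n
21:B=B+.0012*u
```

Estimated knob angle is +0.995, and the nose radius of 40.8 mm and the ticks agree with the given geometry. Pushing the pointer bar anticlockwise with the closed fingers, with the tool yawed to lie flush with the bar at +0.5.

Request:
{"name": "servo_tool", "arguments": {
  "commands": [
    [0.044,-0.036,0,-0.44,0],
    [0.044,-0.036,-0.04,-0.44,0],
    [0.044,-0.036,-0.09,-0.44,0],
    [0.044,-0.036,-0.13,-0.44,0],
    [0.044,-0.036,-0.17,-0.44,0],
    [0.044,-0.036,-0.2,-0.44,0],
    [0.044,-0.036,-0.215,-0.44,0],
    [0.044,-0.036,-0.225,-0.44,0],
    [0.044,-0.036,-0.228,-0.44,0],
    [0.044,-0.036,-0.228,-0.44,0]
  ]
}}

```text
time_s: 12.65
tool_pos: [0.5022, -0.0296, 0.076]
tcp_rot: [[0.925, -0.38, 0.002], [-0.38, -0.925, -0.0], [0.002, -0.0, -1.0]]
wrist_force: [-0.4, -0.4, 0.4]
opening: -0.0
gripper_force: 0.0
```

Push about 24 mm along (0.925, -0.38), then back off and look.

Request:
{"name": "servo_tool", "arguments": {
  "commands": [
    [0.005,-0.002,-0.001,0,0],
    [0.009,-0.0037,-0.001,0,0],
    [0.012,-0.005,-0.001,0,0],
    [0.015,-0.006,-0.001,0,0],
    [0.017,-0.007,-0.001,0,0],
    [0.019,-0.0078,-0.001,0,0],
    [0.021,-0.0086,-0.001,0,0],
    [0.0225,-0.0092,-0.001,0,0],
    [0.0225,-0.0092,-0.001,0,0],
    [0.0225,-0.0092,-0.001,0,0]
  ]
}}

```text
time_s: 13.65
tool_pos: [0.5224, -0.0378, 0.0733]
tcp_rot: [[0.925, -0.38, -0.004], [-0.38, -0.925, 0.002], [-0.004, -0.0, -1.0]]
wrist_force: [-4.4, 3.3, 3.3]
opening: 0.0001
gripper_force: 2.5
```

```bash
python3 - <<'E'
from h import *
w=cams.capture('wrist')
o=bot.get_obs(); print(o['time_s'],o['tool_pos'],o['wrist_force'])
uv=fpix(w,B+.02*n); x,y=(np.clip(uv-[85,85],0,[470,310])).astype(int); print(uv,x,y)
c=cv2.resize(w['frame'][y:y+170,x:x+170],None,fx=3,fy=3)
for t,col in ((.5,(255,0,0)),(0.,(0,255,0)),(-.5,(0,0,255))):
    cv2.circle(c,tuple(int(v) for v in (fpix(w,knob(t,48,0,0))-[x,y])*3),3,col,-1)
cv2.imwrite('pics/c5.png',c[...,::-1])
E
```

```text
13.7 [ 0.52239669 -0.03779826  0.07326926] [-5.31129423  1.8128696   2.23357073]
[320.53372746 231.59306221] 235 146
```

View pics/c5.png

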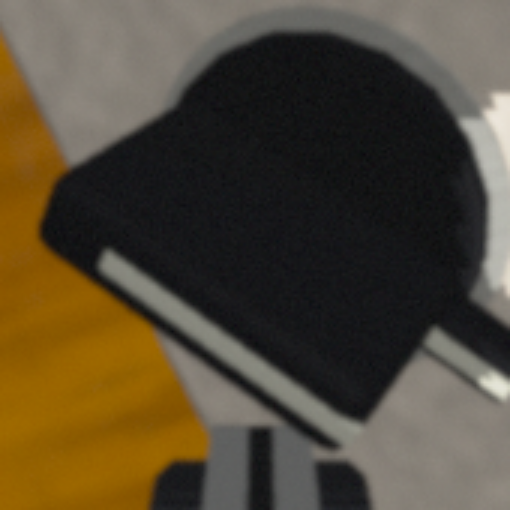

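The finger touches the bar near its pointer end. The white line now runs from crop (105,258) to (350,432) with the nose at (500,390).

```bash
cat >> h.py <<'E'
def white_theta(w,prev,tag):
    # bar-top line: bright, unsaturated strip pixels near the predicted line
    pts=[];best=None
    g=cv2.cvtColor(w['frame'],cv2.COLOR_RGB2GRAY).astype(float)
    sam=lambda th,b:np.mean([g[int(round(v)),int(round(q))] for a in np.linspace(-14,20,40) for q,v in [fpix(w,knob(th,a,b,43))]])
    s=[(sam(t,b),t,b) for t in np.arange(prev-.5,prev+.3,.01) for b in np.arange(-4,4.1,.5)]
    s.sort(reverse=True); print(tag,np.round(s[:5],2))
E
python3 - <<'E'
from h import *
w=cams.capture('wrist'); f=lambda x,y:(235+x/3,146+y/3)
a,b=[panel(w,f(*p),43) for p in [(105,258),(350,432)]]; d=b-a
print(a,b,'theta',np.arctan2(d[0],d[1])); print(panel(w,f(500,390),10))
white_theta(w,.9,'x')
E
```

```text
[-11.78680835  -4.74310655] [18.28208114 17.88541909] theta 0.9256613318655191
[32.73981347 22.11851969]
x [[129.95   0.95   3.5 ]
 [129.88   0.94   3.5 ]
 [129.78   0.91   3.  ]
 [129.75   0.96   3.5 ]
 [129.6    0.96   3.  ]]
```

Request:
{"name": "servo_tool", "arguments": {
  "commands": [
    [0.002,-0.0008,0,0,0],
    [0.004,-0.0016,0,0,0],
    [0.0055,-0.0023,0,0,0],
    [0.0055,-0.0023,0,0,0],
    [0.0055,-0.0023,0,0,0]
  ]
}}

```text
time_s: 14.25
tool_pos: [0.5276, -0.0403, 0.0734]
tcp_rot: [[0.925, -0.38, -0.005], [-0.38, -0.925, 0.001], [-0.005, 0.001, -1.0]]
wrist_force: [-6.2, 2.1, 3.0]
opening: 0.0001
gripper_force: 3.0
```

```bash
python3 - <<'E'
from h import *
w=cams.capture('wrist'); save(w,'w6')
o=bot.get_obs(); print(o['time_s'],o['tool_pos'],o['wrist_force'])
white_theta(w,.75,'x')
E
```

```text
14.3 [ 0.52761784 -0.04034037  0.07336939] [-6.65919501  2.1057863   4.35883593]
x [[127.05   0.62   3.  ]
 [126.95   0.63   3.  ]
 [126.92   0.67   3.  ]
 [126.88   0.65   3.  ]
 [126.82   0.64   3.  ]]
```

Request:
{"name": "servo_tool", "arguments": {
  "commands": [
    [0.001,-0.0004,0,0,0],
    [0.0018,-0.0007,0,0,0],
    [0.0018,-0.0007,0,0,0],
    [0.0018,-0.0007,0,0,0]
  ]
}}

```text
time_s: 14.7
tool_pos: [0.5294, -0.0412, 0.0734]
tcp_rot: [[0.925, -0.38, -0.005], [-0.38, -0.925, 0.001], [-0.005, 0.001, -1.0]]
wrist_force: [-5.8, 1.7, 2.8]
opening: -0.0
gripper_force: 3.2
```

```bash
python3 - <<'E'
from h import *
w=cams.capture('wrist'); save(w,'w7')
o=bot.get_obs(); print(o['time_s'],o['tool_pos'],o['wrist_force'])
white_theta(w,.6,'x')
E
```

```text
14.75 [ 0.5293829  -0.04127196  0.07345101] [-5.93661774  1.14314228  4.24935266]
x [[125.45   0.49   2.5 ]
 [125.35   0.51   3.  ]
 [125.32   0.5    2.5 ]
 [125.28   0.47   2.5 ]
 [125.25   0.52   3.  ]]
```

Request:
{"name": "servo_tool", "arguments": {
  "commands": [
    [-0.005,0.002,0,0,0],
    [-0.015,0.006,0,0,0],
    [-0.03,0.012,0.01,0,0],
    [-0.045,0.018,0.05,0,0],
    [-0.06,0.025,0.1,0,0],
    [-0.07,0.03,0.13,0,0],
    [-0.07,0.03,0.13,0,0],
    [-0.07,0.03,0.13,0,0]
  ]
}}

```text
time_s: 15.55
tool_pos: [0.4612, -0.0114, 0.2048]
tcp_rot: [[0.925, -0.38, 0.003], [-0.38, -0.925, -0.001], [0.003, -0.001, -1.0]]
wrist_force: [0.3, -0.4, -0.5]
opening: 0.0001
gripper_force: 0.0
```

```bash
python3 - <<'E'
from h import *
w=cams.capture('wrist')
o=bot.get_obs(); print(o['time_s'],o['tool_pos'])
white_theta(w,.6,'x')
uv=fpix(w,B+.02*n); x,y=(np.clip(uv-[75,75],0,[490,330])).astype(int); print(uv,x,y)
c=cv2.resize(w['frame'][y:y+150,x:x+150],None,fx=4,fy=4,interpolation=2)
cv2.imwrite('pics/c8.png',c[...,::-1])
p=cams.capture('scene'); look('spare_bottle',p)
E
```

```text
15.6 [ 0.46060729 -0.01139563  0.20324057]
x [[123.75   0.5    0.5 ]
 [123.72   0.51   0.5 ]
 [123.5    0.49   0.5 ]
 [123.35   0.52   0.5 ]
 [122.92   0.53   0.5 ]]
[322.516426  106.9585467] 247 31
20 spare_bottle place_of 0.93 [ 0.4571 -0.1749  0.0818]
20 spare_bottle place_of 0.79 [0.4359 0.2632 0.0008]
20 spare_bottle place_of 0.38 [ 0.6582 -0.1627  0.0838]
```

View pics/c8.png

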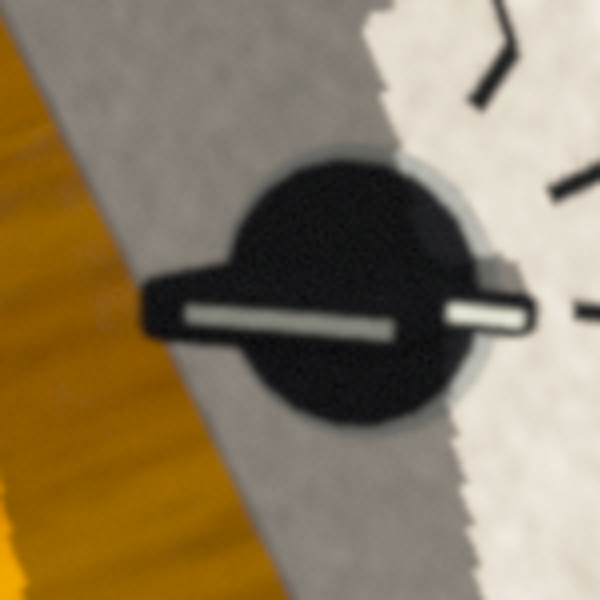

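The nose stripe runs (445,313) to (525,318), with the right tick starting at (577,311). They are nearly in line, and I'm checking numerically with the parallax.

```bash
python3 - <<'E'
from h import *
w=cams.capture('wrist'); f=lambda x,y:(247+x/4,31+y/4)
T=[panel(w,f(*p),0) for p in ((475,104),(554,194),(577,311))]; print('ticks',*np.round(T,1))
an=lambda a,b:np.arctan2(*(b-a))
for h in (6,8,10,12):
    N=[panel(w,f(*p),h) for p in ((445,313),(528,318))]; print(h,np.round(N,1),an(*N))
b=[panel(w,f(*p),43) for p in ((184,314),(394,330))]; print('bar',np.round(b,1),an(*b))
E
```

```text
ticks [-19.5  40.8] [ 2.5 47.1] [24.5 41.4]
6 [[14.8 19.2]
 [22.1 34. ]] 0.4581062822413964
8 [[14.9 20. ]
 [22.2 34.7]] 0.4581062822413933
10 [[15.  20.8]
 [22.2 35.4]] 0.45810628224139516
12 [[15.1 21.7]
 [22.2 36.2]] 0.4581062822413968
bar [[ -3.7 -10.7]
 [ 15.6  24.9]] 0.4975466078007821
```

```bash
python3 -c "
from rig import bot
print(bot.sign_off())"
```

```text
the job is handed in; nothing more can be done
None
```

The spare bottle stands upright on the empty right plate, about 2 mm or less from the middle by camera. The knob points at the right mark, measured at about 0.51 rad against 0.5. The job was handed in about 16 s into the 56 s limit, and the hand-in gave no verdict.

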